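# Load the kiln shelf

### The job

Load the kiln shelf for firing (front and left as seen from the robot): stand the two posts that are as tall as the one already on the shelf in its two back corners, one in each, and stand the jar in the middle of the shelf with its lid on, seated. Lay the cone pack on the shelf's front edge to the left of the front post, clear of it, its row of cones along the edge. Set the brittle clay (jar, lid, cones) down gently, and leave the front post, the pinch pot and the posts of other heights where they stand.

Things in the scene. Friction and masses are not known exactly. Their poses are not given: they have to be found in the camera images.
- shelf: the kiln shelf: flat buff slab with white wash, 240 mm deep (its x, pointing away from the robot to the back edge) by 300 mm wide (its y, to the left), 15 mm thick, on cream firebricks in a steel frame (270 x 330 mm). Origin: centre of its top face, 59 mm above the table. Fixed, left or right of the middle, turned up to 0.2 rad. The front edge is the one nearest the robot.
- post_front: kiln post of buff fireclay, 75 mm high, 32 x 32 mm square with a 14 mm bore down its middle. Origin: centre of its underside, z up, x and y square to its sides. Already stands on the shelf by the middle of the front edge (centre about 30 mm in from it). Loose.
- post_a: kiln post of buff fireclay, 75 mm high, 32 x 32 mm square with a 14 mm bore down its middle. Origin: centre of its underside, z up, x and y square to its sides. Stands in the row of four posts at the back of the ware board (plywood, 240 x 330 mm, top 16 mm above the table), in any place of the row. Loose, 0.12 kg.
- post_b: kiln post of buff fireclay, 75 mm high, 32 x 32 mm square with a 14 mm bore down its middle. Origin: centre of its underside, z up, x and y square to its sides. Just like post_a; also in the row of four on the ware board.
- post_tall: kiln post of buff fireclay, 100 mm high, 32 x 32 mm square with a 14 mm bore down its middle. Origin: centre of its underside, z up, x and y square to its sides. In the same row; not wanted.
- post_short: kiln post of buff fireclay, 50 mm high, 32 x 32 mm square with a 14 mm bore down its middle. Origin: centre of its underside, z up, x and y square to its sides. In the same row; not wanted.
- jar: small round open jar of grey dry clay, 44 mm high, 64 mm in diameter between 12 and 36 mm above its foot, foot 50 mm, rim 60 mm outside, mouth 48 mm inside; 0.16 kg. Stands at the front of the ware board. Origin: centre of its underside, z up.
- lid: the jar's lid, grey dry clay, 0.06 kg: a 40 mm plug 6 mm deep, above it a 62 mm disc (6 to 12 mm above the origin), then an upright knob 20 to 22 mm in diameter, 12 to 31 mm above the origin. Origin: centre of the plug's underside, z up; seated on the jar's rim it lies 38 mm above the jar's origin. Stands on its plug at the front of the ware board.
- cones: cone pack: a terracotta-coloured clay strip 26 mm (x) by 80 mm (y), 18 mm high, with a row along y of three slim pale cones that reach 64 mm above the underside and lean 8 degrees along the row. Origin: centre of the strip's underside, z up. At the front of the ware board, its row across the robot's view (turned up to 0.5 rad); 0.09 kg.
- pinch_pot: small round open pot of reddish clay, 58 mm in diameter, 40 mm high, already on the shelf to the right of the front post. Loose. Origin: centre of its underside.
Things that resemble listed ones, but are neither listed nor needed, are in the scene too. Leave any turquoise or yellow look-alike of the post_b alone.

How it is judged:
At the end, for the whole second after the job is handed in: 75 mm posts in the back corners (centres 11-45 mm in from both edges), jar central within 15 mm, lid seated within 6 mm, cone pack 8-55 mm in from the front and 35-100 mm from the left edge, within 0.2 rad, clear of the front post; all upright, at rest, released; the rest within 15 mm of its start (((x of post_a in the frame of shelf between 0.075 and 0.109 m and y of post_a in the frame of shelf between 0.105 and 0.139 m and z of post_a in the frame of shelf between -0.004 and 0.004 m and x of post_b in the frame of shelf between 0.075 and 0.109 m and y of post_b in the frame of shelf between -0.139 and -0.105 m and z of post_b in the frame of shelf between -0.004 and 0.004 m) or (x of post_a in the frame of shelf between 0.075 and 0.109 m and y of post_a in the frame of shelf between -0.139 and -0.105 m and z of post_a in the frame of shelf between -0.004 and 0.004 m and x of post_b in the frame of shelf between 0.075 and 0.109 m and y of post_b in the frame of shelf between 0.105 and 0.139 m and z of post_b in the frame of shelf between -0.004 and 0.004 m)) and x of jar in the frame of shelf between -0.015 and 0.015 m and y of jar in the frame of shelf between -0.015 and 0.015 m and z of jar in the frame of shelf between -0.004 and 0.004 m and horizontal distance between lid and jar below 0.006 m and z of lid in the frame of jar between 0.035 and 0.041 m and x of cones in the frame of shelf between -0.112 and -0.065 m and y of cones in the frame of shelf between 0.05 and 0.115 m and z of cones in the frame of shelf between -0.004 and 0.004 m and angle between the y axis of cones and the y axis of shelf, either way round below 0.2 rad and horizontal distance between cones and post_front above 0.057 m and angle between each of post_a, post_b, jar, lid, cones, post_front, post_tall, post_short, pinch_pot's own z axis and vertical below 0.09 rad and linear speed of each of post_a, post_b, jar, lid, cones below 0.02 m/s and distance of each of post_front, post_tall, post_short, pinch_pot from where it was at the start of the episode below 0.015 m); the robot touches nothing.
It fails at once if a post that is not wanted, the front post or the pinch pot is moved by more than 30 mm or tipped (distance of any of post_front, post_tall, post_short, pinch_pot from where it was at the start of the episode above 0.03 m or angle between any of post_front, post_tall, post_short, pinch_pot's own z axis and vertical above 0.5 rad).
It fails at once if the jar, the lid or the cone pack is let fall (faster than 0.7 m/s while out of the fingers: a drop of 25 mm) ((contact force between the fingers and jar below 0.1 N and linear speed of jar above 0.7 m/s) or (contact force between the fingers and lid below 0.1 N and linear speed of lid above 0.7 m/s) or (contact force between the fingers and cones below 0.1 N and linear speed of cones above 0.7 m/s)).
It also fails if it takes over 118 s, if anything falls off the work surface, if the arm or the gripper's body presses on something with over 40 N, if the wrist force passes 120 N, or if a joint passes its speed limit or range.

### The arm

A 7-joint arm with a two-finger parallel gripper is mounted at the origin on the work surface. World frame = base frame: x ahead of the robot, y to its left, z up, the work surface at z = 0. Lengths are in m, angles in rad, forces in N, time in s.
With the tool pointing down it reaches from about 0.35 to 0.9 m from the base axis. Payload 7.2 kg.
Tool frame: the origin (TCP) lies on the centre line of the jaws, within the pads' length; the fingertips stand 14 mm ahead of it and the grasp point (between the pads) lies 5 mm behind it; z points along the fingers, y is the line along which they close (so a half turn about z gives the same grasp; the last joint's range is limited). The gripper opens to 85 mm and grips with 20 to 120 N. Pads are 22 mm wide; open, the fingers measure 114 mm over their backs; the gripper's body (76 mm by 85 mm) begins 54 mm behind the grasp point. The pads swing forward as they close: fully open they stand 13 mm farther back than shut.
Start: joints at [-1.301, 0.411, -0.013, 1.596, 0.006, 1.134, -0.082], TCP at [0.207, 0.59, 0.245] pointing down, gripper open.
Joint ranges: [-2.95, 2.95], [-0.29, 1.99], [-1.47, 1.44], [0.14, 2.54], [-1.03, 4.17], [0.13, 1.85], [-2.86, 2.86]. Speed limits (rad/s): [2.39, 2.39, 3.01, 3.01, 3.14, 3.14, 3.14].

### API

Orientations are given as a 3x3 rotation matrix whose columns are the frame's x, y, z axes.
In Python, from workcell import * gives the robot as it stands.
- The arm moves only by the shell command python3 -m creep 'ROWS' [FORCE]. ROWS is a JSON object whose one key "deltas" holds a list of rows, each a list of 3 entries, a list of its own where there are three numbers: the shift along the tool's x, y, z in mm, then the turn, a rotation vector about the tool's x, y, z in degrees, then the closure, from 0 (fully open) to 1 (shut). A call has 1 to 10 rows; each row shifts and turns the commanded pose from where the row before left it, along the tool's axes as they then stand; what a row does not reach is not made up. A row lasts 1/8 s, in which the tool goes at most 62.5 mm and 10.7 degrees, less where a joint would pass 70% of its speed; a pose out of reach is approached as far as the arm can. A call with a gripper value outside its range is refused whole. The fingers move at their own pace and stop on an object; FORCE is the grip in N (left out, the last holds). Time passes only in rows, so rows that do not move let the fingers close. It gives the time, the measured TCP pose, the force, the opening and the grip force at its end, in the units of the state.
- observe(): the state, without advancing time (a new reading comes with each control period).
- grab_frame(name): name is "scene" or "top" or "wrist"; returns the picture (400x640x3 uint8, blue, green, red); there is no depth.
- calibration(name): a dict with "fx", "fy", "cx", "cy" (pixels), "world_to_cam" (4x4, takes a point from world to camera coordinates); the wrist camera has in their place "tool_from_camera" (4x4, takes a point from camera to tool coordinates, whose origin is the TCP and whose axes are the flange's). Camera axes: x right, y down, z forward; pixel columns grow to the right and rows downward; lengths in m; the calibration is good to about 2 mm. A picture is of the moment at which its call begins: read the wrist's pose just before it. calibration takes no time and is no camera call.
- finish_job(): hands the job in; it is judged then, once.
The state is a dict: "t": time; "joints": joint angles; "joint_velocities": joint speeds; "tau": joint torques, N m; "tcp_pos": TCP position; "tool_rot": TCP orientation; "force": force on the tool from outside, world axes, zero at the start; "wrist_torque": the same for the moment, N m; "grip_width": finger opening in m; "grip_force": force on a finger pad.
Only numpy, scipy, OpenCV 4.12 (cv2) and the standard library are available. Lean on these libraries where they do the work, as an engineer would, in place of code of your own. Each camera call takes 0.05 s, during which the arm holds its last target. There are 200 camera calls.

## Working session

There is one attempt and no reset: what is moved stays moved. The work goes in short steps, Python scripts to look and compute and a shell command to move; the robot and the scene stay as the last step left them, time stands still between calls to the robot, and variables do not carry over. Pictures are saved under pics/ and viewed, at most 14 in all, crops included, and the job is handed in when it is done.

```bash
mkdir -p pics; ls
python3 - <<'E'
from workcell import *
import cv2,numpy as np
for n in ("scene","top"):
    cv2.imwrite(f"pics/{n}0.png",grab_frame(n)); c=calibration(n); print(n,c["fx"],c["cx"],c["cy"],np.round(c["world_to_cam"],3).tolist())
s=observe();print(s["t"],s["tcp_pos"],np.round(s["tool_rot"],3).tolist(),s["grip_width"])
print(calibration("wrist"))
E
```

```text
pics
scene 443.82887794496446 315.53554343189455 200.73640304356744 [[-0.453, 0.892, -0.004, 0.196], [0.744, 0.375, -0.552, -0.39], [-0.491, -0.253, -0.834, 1.362], [0.0, 0.0, 0.0, 1.0]]
top 378.81863883883653 322.4907282902433 194.3439265823085 [[-0.021, -1.0, -0.02, 0.094], [-0.998, 0.023, -0.066, 0.577], [0.067, 0.018, -0.998, 1.001], [0.0, 0.0, 0.0, 1.0]]
0.1 [0.20703916 0.58927484 0.2445423 ] [[-0.943, 0.331, -0.0], [0.331, 0.943, -0.001], [-0.0, -0.001, -1.0]] 0.08538867236925705
{'fx': 359.21143105464284, 'fy': 359.21143105464284, 'cx': 315.7890121849896, 'cy': 200.49021180355993, 'tool_from_camera': array([[ 7.86882433e-04, -9.55809175e-01, -2.93986737e-01,
         7.47036418e-02],
       [ 9.99998957e-01,  3.96077265e-04,  1.38886309e-03,
         4.01703397e-04],
       [-1.21104662e-03, -2.93987523e-01,  9.55808490e-01,
        -1.29562643e-01],
       [ 0.00000000e+00,  0.00000000e+00,  0.00000000e+00,
         1.00000000e+00]])}
```

View both.

View pics/top0.png

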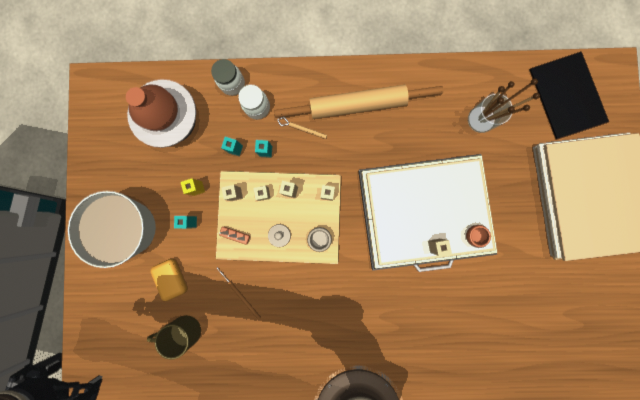

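View pics/scene0.png

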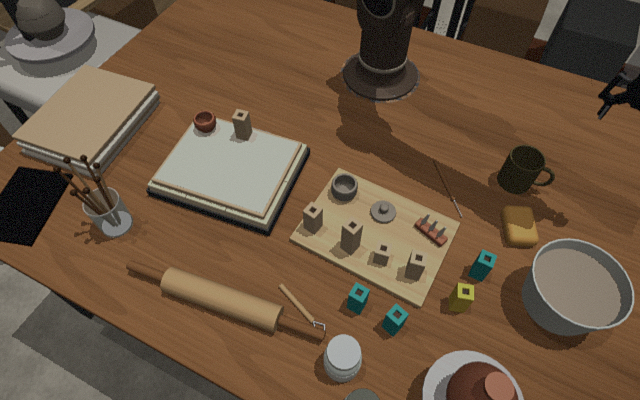

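Run:
```python
import cv2
i=cv2.imread("pics/top0.png")
cv2.imwrite("pics/b.png",cv2.resize(i[165:270,210:350],None,fx=5,fy=5,interpolation=cv2.INTER_CUBIC))
cv2.imwrite("pics/s.png",cv2.resize(i[150:275,352:505],None,fx=5,fy=4.8,interpolation=cv2.INTER_CUBIC)[:,:])
```

```text
(no output)
```

View pics/b.png

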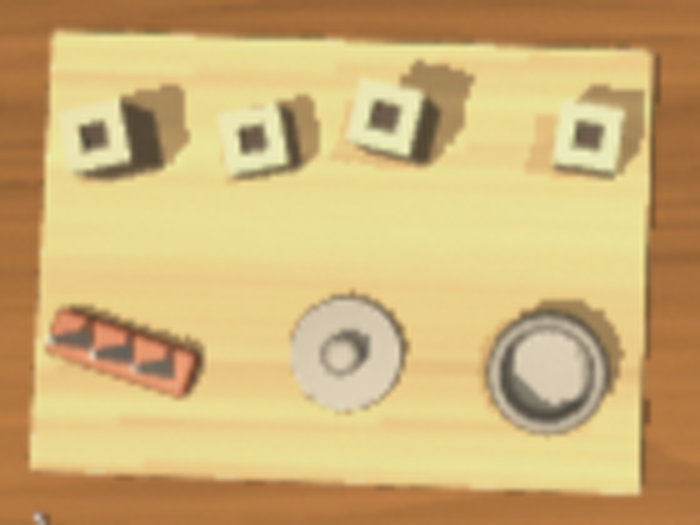

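View pics/s.png

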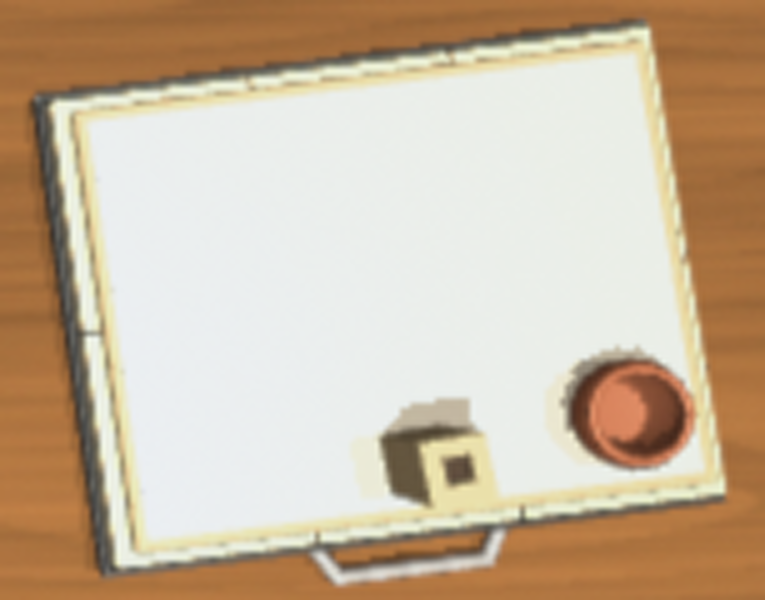

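```bash
cat > h.py <<'E'
from workcell import *
import numpy as np, cv2
def ray(n,u,v):
    c=calibration(n);M=np.array(c["world_to_cam"]);R=M[:3,:3]
    d=R.T@np.array([(u-c["cx"])/c["fx"],(v-c["cy"])/c["fy"],1.]);return -R.T@M[:3,3],d
def pl(n,u,v,z):
    o,d=ray(n,u,v);return o+d*(z-o[2])/d[2]
def tri(a,b):
    (o,d),(p,e)=ray("top",*a),ray("scene",*b)
    s,t=np.linalg.lstsq(np.c_[d,-e],p-o,rcond=None)[0];q,r=o+s*d,p+t*e;return (q+r)/2,np.linalg.norm(q-r)
def go(x,y,z,yaw=None):
    """print tool-frame deltas (mm) from measured pose; yaw = desired world angle (deg) of tool y, mod 180"""
    s=observe();R=s["tool_rot"];d=(R.T@(np.array([x,y,z])-s["tcp_pos"]))*1000
    a=0 if yaw is None else (np.degrees(np.arctan2(R[1,1],R[0,1]))-yaw+90)%180-90
    a0=np.radians(a); c,n=np.cos(a0),np.sin(a0)
    print("tool d mm",d.round(1),"turn z deg",round(a,1),"| after turn:",round(c*d[0]+n*d[1],1),round(-n*d[0]+c*d[1],1),"t",s["t"],"tcp",s["tcp_pos"].round(4),"w",round(s["grip_width"],4),"j7",s["joints"][6].round(2))
B=lambda u,v:(210+(u+.5)/5-.5,165+(v+.5)/5-.5)
S=lambda u,v:(352+(u+.5)/5-.5,150+(v+.5)/4.8-.5)
E
python3 - <<'E'
from h import *
T=[(96,138),(256,139),(386,118),(588,137)]
for t,s in zip(T,[(415,258),(382,249),(351,229),(313,209)]): print("post",*[np.round(q,4) for q in tri(B(*t),s)])
print("front",*[np.round(q,4) for q in tri(S(458,470),(241,115))])
def quad(n,C,z):
    p=np.array([pl("top",*n(*c),z)[:2] for c in C]);print(p.mean(0).round(4),[round(float(np.degrees(np.arctan2(*(p[(i+1)%4]-p[i])[::-1])))%90,1) for i in range(4)],np.linalg.norm(p-np.roll(p,-1,0),axis=1).round(4))
quad(B,[(65,112),(122,98),(132,155),(80,172)],.091)
quad(B,[(563,103),(623,107),(617,172),(555,165)],.091)
quad(S,[(75,115),(640,48),(710,470),(137,548)],.059)
quad(B,[(66,307),(203,350),(186,397),(47,352)],.030)
for n,c,z in [("lid",(344,353),.016+.031),("liddisc",(348,352),.028),("jar",(548,372),.06)]:print(n,pl("top",*B(*c),z))
print("pot",pl("top",*S(633,413),.099),"front",pl("top",*S(458,470),.134))
E
```

```text
post [0.5872 0.3152 0.0825] 0.007
post [0.5858 0.2411 0.0558] 0.0015
post [0.5921 0.1678 0.0956] 0.0028
post [0.5801 0.0685 0.0881] 0.0005
front [ 0.4386 -0.2033  0.1281] 0.0019
[0.5871 0.3144] [12.5, 9.6, 16.9, 13.8] [0.0297 0.0294 0.0275 0.0314]
[0.5802 0.0675] [84.8, 83.4, 82.3, 81.4] [0.0302 0.0328 0.0313 0.0314]
[ 0.528  -0.1935] [5.7, 6.1, 6.9, 6.1] [0.2941 0.2277 0.2943 0.2337]
[0.4756 0.3174] [71.6, 69.4, 71.1, 66.6] [0.0771 0.0264 0.0784 0.0258]
lid [0.47306105 0.19843683 0.047     ]
liddisc [0.47282166 0.19889466 0.028     ]
jar [0.46167678 0.09169439 0.06      ]
pot [ 0.46386603 -0.29904719  0.099     ] front [ 0.43947326 -0.2023901   0.134     ]
```

Run:
```python
import cv2
i=cv2.imread("pics/scene0.png")
cv2.imwrite("pics/sb.png",cv2.resize(i[165:295,290:450],None,fx=5,fy=4.6,interpolation=cv2.INTER_CUBIC))
```

```text
(no output)
```

View pics/sb.png

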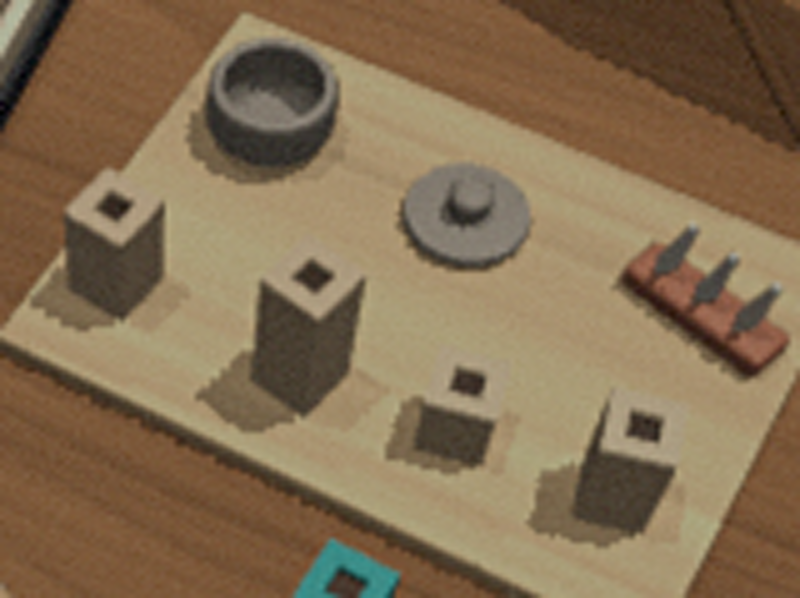

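Run:
```python
from h import *
C=lambda u,v:(290+(u+.5)/5-.5,165+(v+.5)/4.6-.5)
for z,t,s in [(.091,(93,136),(645,426)),(.066,(253,139),(467,381)),(.116,(384,116),(314,277)),(.091,(588,135),(116,206)),(.047,(342,354),(473,190)),(.06,(548,372),(274,87))]:
    print(*[np.round(q,4) for q in tri(B(*t),C(*s))],pl("top",*B(*t),z).round(4),pl("scene",*C(*s),z).round(4))
quad=[(630,262),(655,240),(790,342),(755,372)]
print(np.mean([pl("scene",*C(*q),.031)[:2] for q in quad],0))
go(.588,.315,.2,13)
```

```text
[0.5866 0.3184 0.0878] 0.0005 [0.5862 0.3178 0.091 ] [0.5885 0.3182 0.091 ]
[0.5851 0.2418 0.0627] 0.0006 [0.5848 0.2415 0.066 ] [0.5871 0.2418 0.066 ]
[0.5912 0.1681 0.112 ] 0.0002 [0.5908 0.1678 0.116 ] [0.5935 0.1688 0.116 ]
[0.5812 0.0685 0.0879] 0.0005 [0.581  0.0682 0.091 ] [0.5828 0.0696 0.091 ]
[0.4722 0.2005 0.0435] 0.0011 [0.4726 0.1995 0.047 ] [0.4742 0.2014 0.047 ]
[0.4612 0.0922 0.0522] 0.0006 [0.4617 0.0917 0.06  ] [0.4663 0.0944 0.06  ]
[0.47796715 0.32049082]
tool d mm [-450.3 -132.5   44.8] turn z deg 57.6 | after turn: -352.9 309.5 t 0.1 tcp [0.207  0.5893 0.2445] w 0.0854 j7 -0.08
```

```bash
python3 -m creep '{"deltas":[[[0,0,0],[0,0,9.6],0],[[0,0,0],[0,0,9.6],0],[[0,0,0],[0,0,9.6],0],[[0,0,0],[0,0,9.6],0],[[0,0,0],[0,0,9.6],0],[[0,0,0],[0,0,9.6],0]]}' 40; python3 -m creep '{"deltas":[[[-39,34,4],[0,0,0],0],[[-39,34,4],[0,0,0],0],[[-39,34,4],[0,0,0],0],[[-39,34,4],[0,0,0],0],[[-39,34,4],[0,0,0],0],[[-39,34,4],[0,0,0],0],[[-39,34,4],[0,0,0],0],[[-39,34,4],[0,0,0],0],[[-39,34,4],[0,0,0],0],[[0,0,0],[0,0,0],0]]}'; python3 -c "
from h import *
go(.587,.318,.07,13)"
```

```text
t: 0.85
tcp_pos: [0.207, 0.5894, 0.2448]
tool_rot: [[-0.22, 0.975, -0.0], [0.975, 0.22, -0.001], [-0.001, -0.0, -1.0]]
force: [-0.0, 0.3, -0.2]
grip_width: 0.0855
grip_force: 0.0
t: 2.1
tcp_pos: [0.5879, 0.3115, 0.2083]
tool_rot: [[-0.218, 0.976, 0.001], [0.976, 0.218, -0.003], [-0.003, 0.0, -1.0]]
force: [-1.1, -0.9, 0.5]
grip_width: 0.0854
grip_force: 0.0
tool d mm [  7.1   0.6 138.3] turn z deg -0.4 | after turn: 7.1 0.6 t 2.1 tcp [0.5879 0.3115 0.2083] w 0.0854 j7 -0.2
```

```bash
python3 -m creep '{"deltas":[[[7,0,36],[0,0,0],0],[[0,0,40],[0,0,0],0],[[0,0,40],[0,0,0],0],[[0,0,30],[0,0,0],0],[[0,0,0],[0,0,0],1],[[0,0,0],[0,0,0],1],[[0,0,0],[0,0,0],1],[[0,0,0],[0,0,0],1],[[0,0,0],[0,0,0],1]]}' 40; python3 -c "
from h import *
go(.587,.318,.07,13)"
```

```text
t: 3.22
tcp_pos: [0.5838, 0.3244, 0.0652]
tool_rot: [[-0.226, 0.974, 0.002], [0.974, 0.226, 0.002], [0.001, 0.003, -1.0]]
force: [-0.6, 0.3, 6.5]
grip_width: 0.0315
grip_force: 41.8
tool d mm [-6.9  1.7 -4.8] turn z deg 0.0 | after turn: -6.9 1.7 t 3.225 tcp [0.5838 0.3244 0.0652] w 0.0315 j7 -0.17
```

```bash
cat >> h.py <<'E'
sh=np.array([.528,-.1935]);th=np.radians(6.2)
def shelf(x,y): return sh+np.array([x*np.cos(th)-y*np.sin(th),x*np.sin(th)+y*np.cos(th)])
def place(x,y,z,yaw,off=(0,0)):
    "shelf-frame target of held thing whose centre lies at off (mm, tool xy) from TCP"
    s=observe();R=s["tool_rot"];a=(np.degrees(np.arctan2(R[1,1],R[0,1]))-yaw+90)%180-90
    R2=R@cv2.Rodrigues(np.array([0,0,np.radians(a)]))[0]
    p=shelf(x,y)-(R2@np.array([*off,0])/1000)[:2]
    go(p[0],p[1],z,yaw)
E
python3 -m creep '{"deltas":[[[0,0,-40],[0,0,0],1],[[0,0,-40],[0,0,0],1],[[0,0,-40],[0,0,0],1],[[0,0,-20],[0,0,6.9],1]]}'; python3 -c "
from h import *
place(.092,-.122,.108,6.2,(-6.9,0))"
```

```text
t: 3.72
tcp_pos: [0.5838, 0.3238, 0.2065]
tool_rot: [[-0.104, 0.995, 0.003], [0.995, 0.104, 0.002], [0.002, 0.003, -1.0]]
force: [-1.1, 0.3, -1.4]
grip_width: 0.0315
grip_force: 40.7
tool d mm [-623.6  -17.4   97.2] turn z deg -0.2 | after turn: -623.5 -19.6 t 3.725 tcp [0.5838 0.3238 0.2065] w 0.0315 j7 -0.32
```

```bash
python3 -m creep '{"deltas":[[[-30,-1,0],[0,0,0],1],[[-55,-2,0],[0,0,0],1],[[-60,-2,0],[0,0,0],1],[[-60,-2,0],[0,0,0],1],[[-60,-2,0],[0,0,0],1],[[-60,-2,0],[0,0,0],1],[[-60,-2,0],[0,0,0],1],[[-60,-2,0],[0,0,0],1],[[-60,-2,0],[0,0,0],1],[[-60,-2,0],[0,0,0],1]]}'; python3 -m creep '{"deltas":[[[-40,-1,0],[0,0,0],1],[[-18,0,0],[0,0,0],1],[[0,0,30],[0,0,0],1],[[0,0,30],[0,0,0],1],[[0,0,0],[0,0,0],1]]}';python3 -c "
from h import *
place(.092,-.122,.108,6.2,(-6.9,0))"
```

```text
t: 4.97
tcp_pos: [0.6245, -0.2419, 0.2038]
tool_rot: [[-0.107, 0.994, 0.001], [0.994, 0.107, 0.0], [0.0, 0.001, -1.0]]
force: [0.7, -0.3, -1.4]
grip_width: 0.0313
grip_force: 40.8
t: 5.6
tcp_pos: [0.6287, -0.2955, 0.1409]
tool_rot: [[-0.109, 0.994, -0.004], [0.994, 0.109, 0.003], [0.003, -0.004, -1.0]]
force: [-0.2, 0.6, -0.5]
grip_width: 0.0316
grip_force: 40.8
tool d mm [-2.9  3.  32.9] turn z deg 0.0 | after turn: -2.9 3.0 t 5.6 tcp [ 0.6287 -0.2955  0.1409] w 0.0316 j7 0.71
```

```bash
python3 -m creep '{"deltas":[[[-3,3,15],[0,0,0],1],[[0,0,10],[0,0,0],1],[[0,0,4],[0,0,0],1],[[0,0,2],[0,0,0],1],[[0,0,0],[0,0,0],1],[[0,0,0],[0,0,0],1]]}';python3 -c "
from h import *
place(.092,-.122,.108,6.2,(-6.9,0))"
```

```text
t: 6.35
tcp_pos: [0.6332, -0.3007, 0.1127]
tool_rot: [[-0.107, 0.994, 0.001], [0.994, 0.107, -0.0], [-0.0, 0.001, -1.0]]
force: [1.3, 0.7, -0.9]
grip_width: 0.032
grip_force: 40.8
tool d mm [ 2.8 -1.   4.7] turn z deg -0.1 | after turn: 2.8 -1.0 t 6.35 tcp [ 0.6332 -0.3007  0.1127] w 0.032 j7 0.72
```

```bash
python3 -m creep '{"deltas":[[[1,0,3],[0,0,0],1],[[0,0,0],[0,0,0],1],[[0,0,0],[0,0,0],1]]}'|egrep 'tcp|force'; python3 -m creep '{"deltas":[[[0,0,1],[0,0,0],1],[[0,0,0],[0,0,0],1]]}'|egrep 'tcp|force'; python3 -m creep '{"deltas":[[[0,0,1],[0,0,0],1],[[0,0,0],[0,0,0],1]]}'|egrep 'tcp|force'
```

```text
tcp_pos: [0.6329, -0.2996, 0.1093]
force: [0.3, 0.3, -1.3]
grip_force: 40.8
tcp_pos: [0.6329, -0.2996, 0.1083]
force: [-0.5, 0.4, -0.7]
grip_force: 41.0
tcp_pos: [0.633, -0.2997, 0.1081]
force: [-1.8, 1.0, 5.6]
grip_force: 41.5
```

```bash
python3 -m creep '{"deltas":[[[0,0,0],[0,0,0],0.4],[[0,0,0],[0,0,0],0.4],[[0,0,0],[0,0,0],0],[[0,0,-40],[0,0,0],0],[[0,0,-55],[0,0,0],0],[[0,0,0],[0,0,0],0]]}'
python3 - <<'E'
from h import *
cv2.imwrite("pics/w1.png",grab_frame("wrist"))
go(.582,.069,.062,-7)
E
```

```text
t: 7.98
tcp_pos: [0.635, -0.3013, 0.2076]
tool_rot: [[-0.107, 0.994, 0.008], [0.994, 0.107, -0.003], [-0.004, 0.008, -1.0]]
force: [-0.5, -0.4, -1.2]
grip_width: 0.0856
grip_force: 0.0
tool d mm [373.  -12.7 142. ] turn z deg 13.1 | after turn: 360.4 -97.2 t 8.025 tcp [ 0.6339 -0.3003  0.2047] w 0.0855 j7 0.69
```

View pics/w1.png

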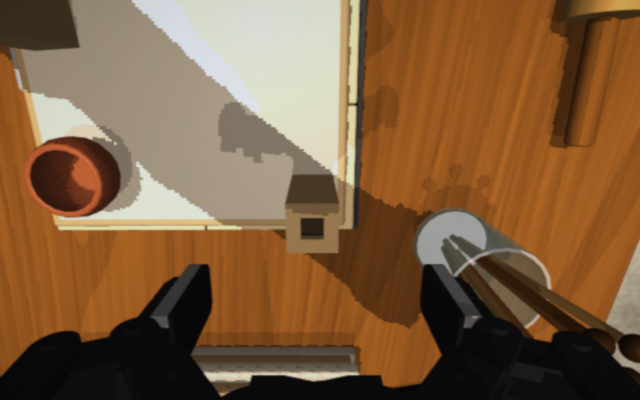

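```bash
cat >> h.py <<'E'
def wpl(u,v,z,s):
    c=calibration("wrist");T=np.array(c["tool_from_camera"]);R=s["tool_rot"]
    d=R@T[:3,:3]@np.array([(u-c["cx"])/c["fx"],(v-c["cy"])/c["fy"],1.]);o=s["tcp_pos"]+R@T[:3,3]
    p=o+d*(z-o[2])/d[2];q=p[:2]-sh;c_,s_=np.cos(th),np.sin(th)
    print("world",p.round(4),"shelf",np.round([c_*q[0]+s_*q[1],-s_*q[0]+c_*q[1]],4))
E
python3 - <<'E'
from h import *
s=observe()
wpl(311,228,.134,s)
for p in [(342,100),(57,222),(330,221),(345,20),(150,224)]: wpl(*p,.059,s)
E
python3 -m creep '{"deltas":[[[48,0,0],[0,0,0],0],[[58,0,0],[0,0,0],0],[[58,0,0],[0,0,0],0],[[58,-2,0],[0,0,0],0],[[58,-2,0],[0,0,0],0],[[50,-3,0],[0,0,0],0],[[30,-4,0],[0,0,6.5],0],[[13,-4,0],[0,0,6.6],0],[[0,0,0],[0,0,0],0]]}';python3 -c "
from h import *
go(.582,.069,.062,-7)"
```

```text
world [ 0.6324 -0.3039  0.134 ] shelf [ 0.0919 -0.1211]
world [ 0.6471 -0.2303  0.059 ] shelf [ 0.1144 -0.0494]
world [ 0.4286 -0.3502  0.059 ] shelf [-0.1158 -0.1451]
world [ 0.6496 -0.3257  0.059 ] shelf [ 0.1066 -0.1446]
world [ 0.6422 -0.177   0.059 ] shelf [0.1153 0.0041]
world [ 0.5037 -0.344   0.059 ] shelf [-0.0404 -0.1469]
t: 9.15
tcp_pos: [0.5785, 0.0717, 0.201]
tool_rot: [[0.118, 0.993, -0.002], [0.993, -0.118, -0.0], [-0.001, -0.002, -1.0]]
force: [0.8, -0.1, -0.3]
grip_width: 0.0852
grip_force: 0.0
tool d mm [ -2.2   4.1 139. ] turn z deg 0.2 | after turn: -2.1 4.1 t 9.15 tcp [0.5785 0.0717 0.201 ] w 0.0852 j7 -0.14
```

```bash
python3 -m creep '{"deltas":[[[-2,3,30],[0,0,0],0],[[0,0,40],[0,0,0],0],[[0,0,40],[0,0,0],0],[[0,0,29],[0,0,0],0],[[0,0,0],[0,0,0],1],[[0,0,0],[0,0,0],1],[[0,0,0],[0,0,0],1],[[0,0,0],[0,0,0],1],[[0,0,0],[0,0,0],1]]}' 40; python3 -c "
from h import *
go(.582,.069,.07,-7)"
python3 -m creep '{"deltas":[[[0,0,-40],[0,0,0],1],[[0,0,-40],[0,0,0],1],[[0,0,-40],[0,0,0],1],[[0,0,-20],[0,0,-6.5],1],[[0,0,0],[0,0,-6.5],1]]}'; python3 -c "
from h import *
place(.092,.122,.108,6.2,(0,0))"
```

```text
t: 10.28
tcp_pos: [0.5833, 0.0678, 0.0647]
tool_rot: [[0.121, 0.993, 0.003], [0.993, -0.121, 0.001], [0.001, 0.002, -1.0]]
force: [0.0, -0.7, 7.0]
grip_width: 0.0313
grip_force: 40.4
tool d mm [ 1.1 -1.4 -5.3] turn z deg 0.1 | after turn: 1.1 -1.4 t 10.275 tcp [0.5833 0.0678 0.0647] w 0.0313 j7 -0.05
t: 10.9
tcp_pos: [0.5832, 0.0681, 0.2058]
tool_rot: [[-0.109, 0.994, 0.004], [0.994, 0.109, 0.001], [0.001, 0.004, -1.0]]
force: [-0.5, 0.3, -1.8]
grip_width: 0.0317
grip_force: 40.0
tool d mm [-132.2    8.3   97.7] turn z deg 0.1 | after turn: -132.2 8.5 t 10.9 tcp [0.5832 0.0681 0.2058] w 0.0317 j7 0.08
```

```bash
python3 -m creep '{"deltas":[[[-44,2,0],[0,0,0],1],[[-50,3,0],[0,0,0],1],[[-38,3,20],[0,0,0],1],[[0,0,40],[0,0,0],1],[[0,0,28],[0,0,0],1],[[0,0,0],[0,0,0],1],[[0,0,0],[0,0,0],1]]}'; python3 -c "
from h import *
place(.092,.122,.108,6.2,(1,0))"
```

```text
t: 11.78
tcp_pos: [0.6048, -0.0626, 0.1165]
tool_rot: [[-0.106, 0.994, 0.001], [0.994, 0.106, -0.0], [-0.0, 0.001, -1.0]]
force: [0.1, 0.1, -0.8]
grip_width: 0.0318
grip_force: 40.0
tool d mm [-0.8  1.5  8.5] turn z deg -0.1 | after turn: -0.8 1.5 t 11.775 tcp [ 0.6048 -0.0626  0.1165] w 0.0318 j7 0.36
```

```bash
python3 -m creep '{"deltas":[[[-1,1,6],[0,0,0],1],[[0,0,1],[0,0,0],1],[[0,0,0],[0,0,0],1],[[0,0,0],[0,0,0],1]]}'|egrep 'tcp|force'; python3 -m creep '{"deltas":[[[0,0,1],[0,0,0],1],[[0,0,0],[0,0,0],1]]}'|egrep 'tcp|force'; python3 -m creep '{"deltas":[[[0,0,1],[0,0,0],1],[[0,0,0],[0,0,0],1]]}'|egrep 'tcp|force'
```

```text
tcp_pos: [0.6053, -0.0634, 0.1085]
force: [0.2, 0.2, -0.7]
grip_force: 40.0
tcp_pos: [0.6054, -0.0635, 0.1078]
force: [-1.9, 0.6, 4.8]
grip_force: 40.5
tcp_pos: [0.6054, -0.0636, 0.1077]
force: [-5.0, 0.9, 13.0]
grip_force: 41.8
```

```bash
python3 -m creep '{"deltas":[[[0,0,0],[0,0,0],0.4],[[0,0,0],[0,0,0],0.4],[[0,0,0],[0,0,0],0],[[0,0,-40],[0,0,0],0],[[0,0,-52],[0,0,0],0]]}' >/dev/null; python3 -c "
from h import *
go(.462,.092,.037,6.2)"
```

```text
tool d mm [ 169.5 -124.6  161.3] turn z deg -0.2 | after turn: 169.8 -124.1 t 13.4 tcp [ 0.6043 -0.0634  0.1979] w 0.0852 j7 0.32
```

```bash
python3 -m creep '{"deltas":[[[34,-25,0],[0,0,0],0],[[42,-31,0],[0,0,0],0],[[42,-31,0],[0,0,10],0],[[34,-25,20],[0,0,-10],0],[[17,-12,40],[0,0,0],0],[[0,0,40],[0,0,0],0],[[0,0,0],[0,0,0],0],[[0,0,0],[0,0,0],0]]}' 30
python3 - <<'E'
from h import *
go(.462,.092,.037,6.2)
cv2.imwrite("pics/w2.png",grab_frame("wrist"))
E
```

```text
t: 14.4
tcp_pos: [0.4708, 0.0957, 0.0993]
tool_rot: [[-0.105, 0.995, 0.001], [0.995, 0.105, -0.0], [-0.0, 0.001, -1.0]]
force: [0.6, -0.5, 0.2]
grip_width: 0.0854
grip_force: 0.0
tool d mm [-2.7 -9.2 62.3] turn z deg -0.2 | after turn: -2.7 -9.2 t 14.4 tcp [0.4708 0.0957 0.0993] w 0.0854 j7 0.0
```

View pics/w2.png

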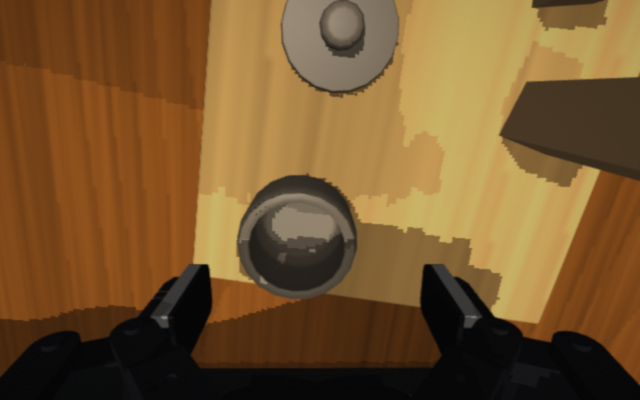

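Run:
```python
from h import *
s=observe()
wpl(297,245,.06,s); wpl(342,22,.047,s)
```

```text
world [0.4624 0.0944 0.06  ] shelf [-0.0341  0.2934]
world [0.4729 0.202  0.047 ] shelf [-0.0121  0.3991]
```

```bash
python3 -m creep '{"deltas":[[[-2,-9,10],[0,0,0],0],[[0,0,20],[0,0,0],0],[[0,0,20],[0,0,0],0],[[0,0,10],[0,0,0],0],[[0,0,0],[0,0,0],0],[[0,0,0],[0,0,0],0.2],[[0,0,0],[0,0,0],0.25],[[0,0,0],[0,0,0],0.4],[[0,0,0],[0,0,0],0.6],[[0,0,0],[0,0,0],0.6]]}' 25; python3 -c "
from h import *
go(.462,.093,.037,6.2)"
```

```text
t: 15.7
tcp_pos: [0.4614, 0.0932, 0.0392]
tool_rot: [[-0.105, 0.994, 0.001], [0.994, 0.105, 0.001], [0.001, 0.001, -1.0]]
force: [-3.3, 0.1, 9.5]
grip_width: 0.0615
grip_force: 25.2
tool d mm [-0.2  0.6  2.2] turn z deg -0.2 | after turn: -0.2 0.6 t 15.7 tcp [0.4614 0.0932 0.0392] w 0.0615 j7 0.06
```

```bash
python3 -m creep '{"deltas":[[[0,0,-15],[0,0,0],0.6],[[0,0,-35],[0,0,0],0.6],[[0,0,-35],[0,0,0],0.6],[[0,0,-15],[0,0,0],0.6],[[0,0,0],[0,0,0],0.6]]}'; python3 -c "
from h import *
place(0,0,.082,6.2)"
```

```text
t: 16.32
tcp_pos: [0.4617, 0.0935, 0.1392]
tool_rot: [[-0.106, 0.994, 0.002], [0.994, 0.106, 0.001], [0.001, 0.002, -1.0]]
force: [0.7, -0.0, -1.2]
grip_width: 0.0614
grip_force: 28.5
tool d mm [-292.4   35.5   56.9] turn z deg -0.1 | after turn: -292.5 34.8 t 16.325 tcp [0.4617 0.0935 0.1392] w 0.0614 j7 -0.04
```

```bash
python3 -m creep '{"deltas":[[[-22,3,0],[0,0,0],0.6],[[-45,5,0],[0,0,0],0.6],[[-50,6,0],[0,0,0],0.6],[[-50,6,0],[0,0,0],0.6],[[-50,6,0],[0,0,0],0.6],[[-45,5,0],[0,0,0],0.6],[[-30,4,10],[0,0,0],0.6],[[0,0,25],[0,0,0],0.6],[[0,0,10],[0,0,0],0.6],[[0,0,0],[0,0,0],0.6]]}'; python3 -m creep '{"deltas":[[[0,0,0],[0,0,0],0.6],[[0,0,0],[0,0,0],0.6]]}'>/dev/null; python3 -c "
from h import *
place(0,0,.082,6.2)"
```

```text
t: 17.58
tcp_pos: [0.5258, -0.1929, 0.0919]
tool_rot: [[-0.106, 0.994, -0.003], [0.994, 0.106, 0.001], [0.001, -0.003, -1.0]]
force: [-0.0, 0.3, -1.2]
grip_width: 0.0615
grip_force: 28.5
tool d mm [-0.2  0.7 12. ] turn z deg -0.1 | after turn: -0.2 0.7 t 17.825 tcp [ 0.5273 -0.1934  0.094 ] w 0.0617 j7 0.64
```

```bash
python3 -m creep '{"deltas":[[[0,1,6],[0,0,0],0.6],[[0,0,3],[0,0,0],0.6],[[0,0,1],[0,0,0],0.6],[[0,0,0],[0,0,0],0.6]]}'|egrep 'tcp|force'; for k in 1 2; do python3 -m creep '{"deltas":[[[0,0,1],[0,0,0],0.6],[[0,0,0],[0,0,0],0.6]]}'|egrep 'tcp|force';done
```

```text
tcp_pos: [0.5277, -0.1936, 0.0831]
force: [-0.1, 0.1, -1.2]
grip_force: 28.5
tcp_pos: [0.5279, -0.1936, 0.0824]
force: [-0.3, -0.2, 0.7]
grip_force: 28.6
tcp_pos: [0.5279, -0.1937, 0.0823]
force: [-3.7, 1.0, 10.9]
grip_force: 29.7
```

```bash
python3 -m creep '{"deltas":[[[0,0,0],[0,0,0],0.15],[[0,0,0],[0,0,0],0.15],[[0,0,0],[0,0,0],0.1],[[0,0,0],[0,0,0],0],[[0,0,-10],[0,0,0],0],[[0,0,-40],[0,0,0],0],[[0,0,-50],[0,0,0],0],[[0,0,0],[0,0,0],0]]}'
python3 - <<'E'
from h import *
s=observe()
cv2.imwrite("pics/w3.png",grab_frame("wrist"))
np.save("s3.npy",s,allow_pickle=True)
go(.473,.200,.12,6.2)
E
```

```text
t: 19.82
tcp_pos: [0.5299, -0.1947, 0.1857]
tool_rot: [[-0.105, 0.994, 0.007], [0.994, 0.105, -0.001], [-0.002, 0.007, -1.0]]
force: [-0.4, -0.2, -0.6]
grip_width: 0.0856
grip_force: 0.0
tool d mm [397.7 -14.3  63.1] turn z deg -0.2 | after turn: 397.7 -13.2 t 19.875 tcp [ 0.5288 -0.1939  0.1835] w 0.0857 j7 0.58
```

View pics/w3.png

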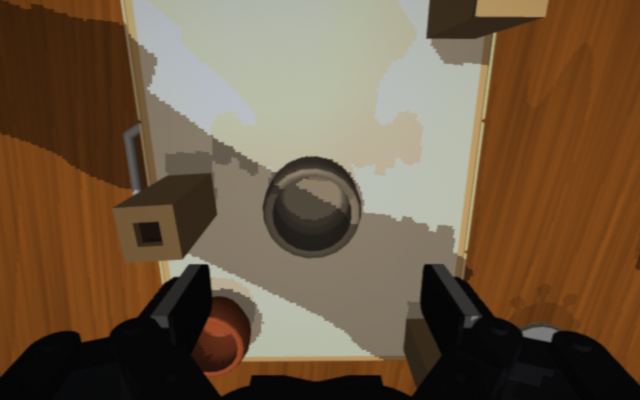

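```bash
python3 - <<'E'
from h import *
s=np.load("s3.npy",allow_pickle=True).item()
wpl(313,211,.103,s); wpl(149,233,.134,s)
E
python3 -m creep '{"deltas":[[[28,-1,0],[0,0,0],0],[[52,-2,0],[0,0,0],0],[[57,-2,0],[0,0,0],0],[[57,-2,0],[0,0,0],0],[[57,-2,0],[0,0,0],0],[[57,-2,0],[0,0,0],0],[[52,-2,20],[0,0,0],0],[[38,-1,40],[0,0,0],0.2],[[0,0,0],[0,0,0],0.2],[[0,0,0],[0,0,0],0.2]]}'; python3 -m creep '{"deltas":[[[0,0,0],[0,0,0],0.2]]}'>/dev/null;python3 - <<'E'
from h import *
go(.473,.200,.044,6.2)
cv2.imwrite("pics/w4.png",grab_frame("wrist"))
E
```

```text
world [ 0.5291 -0.1916  0.103 ] shelf [0.0013 0.0018]
world [ 0.4411 -0.2027  0.134 ] shelf [-0.0874  0.0002]
t: 21.12
tcp_pos: [0.4717, 0.1998, 0.1208]
tool_rot: [[-0.105, 0.994, -0.001], [0.994, 0.105, -0.001], [-0.001, -0.001, -1.0]]
force: [0.8, -0.3, 0.6]
grip_width: 0.0683
grip_force: 0.0
tool d mm [ 0.4  0.3 77.9] turn z deg -0.3 | after turn: 0.4 0.3 t 21.25 tcp [0.4726 0.1995 0.1219] w 0.0681 j7 -0.23
```

View pics/w4.png

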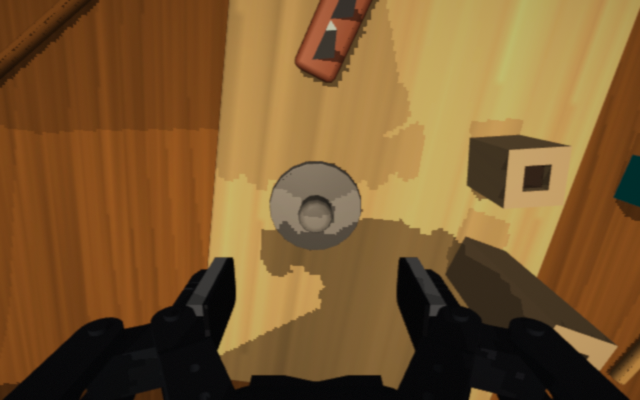

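```bash
python3 - <<'E'
from h import *
s=observe()
wpl(315.5,215,.047,s);wpl(315.5,205,.028,s)
E
python3 -m creep '{"deltas":[[[0,0,25],[0,0,0],0.2],[[0,0,30],[0,0,0],0.2],[[0,0,12],[0,0,0],0.2],[[0,0,4],[0,0,0],0.2],[[0,0,3],[0,0,0],0.2],[[0,0,0],[0,0,0],0.2],[[0,0,0],[0,0,0],0.2]]}'; python3 -c "
from h import *
go(.473,.200,.044,6.2)"
```

```text
world [0.4729 0.2031 0.047 ] shelf [-0.012   0.4002]
world [0.4728 0.2034 0.028 ] shelf [-0.012   0.4005]
t: 22.18
tcp_pos: [0.4722, 0.201, 0.0478]
tool_rot: [[-0.105, 0.994, 0.001], [0.994, 0.105, 0.001], [0.0, 0.001, -1.0]]
force: [-0.3, -0.0, -0.1]
grip_width: 0.0681
grip_force: 0.0
tool d mm [-1.1  0.7  3.8] turn z deg -0.2 | after turn: -1.1 0.7 t 22.175 tcp [0.4722 0.201  0.0478] w 0.0681 j7 -0.17
```

```bash
python3 -m creep '{"deltas":[[[1,0,3],[0,0,0],0.2],[[0,0,0],[0,0,0],0.4],[[0,0,0],[0,0,0],0.6],[[0,0,0],[0,0,0],0.75],[[0,0,0],[0,0,0],0.9],[[0,0,0],[0,0,0],1],[[0,0,0],[0,0,0],1],[[0,0,0],[0,0,0],1],[[0,0,0],[0,0,0],1]]}' 25; python3 -c "
from h import *
go(.473,.200,.044,6.2)"
```

```text
t: 23.3
tcp_pos: [0.4718, 0.2018, 0.0444]
tool_rot: [[-0.105, 0.994, 0.0], [0.994, 0.105, 0.0], [0.0, 0.0, -1.0]]
force: [-0.2, -0.6, 4.3]
grip_width: 0.0198
grip_force: 24.6
tool d mm [-1.9  1.   0.4] turn z deg -0.2 | after turn: -1.9 1.0 t 23.3 tcp [0.4718 0.2018 0.0444] w 0.0198 j7 -0.17
```

```bash
python3 -m creep '{"deltas":[[[0,0,-10],[0,0,0],1],[[0,0,-30],[0,0,0],1],[[0,0,-40],[0,0,0],1],[[0,0,-35],[0,0,0],1],[[0,0,-10],[0,0,0],1],[[0,0,0],[0,0,0],1],[[0,0,0],[0,0,0],1]]}'
python3 - <<'E'
from h import *
s=observe()
cv2.imwrite("pics/w5.png",grab_frame("wrist"))
go(.5283,-.193,.1254,6.2)
E
```

```text
t: 24.18
tcp_pos: [0.471, 0.2015, 0.1681]
tool_rot: [[-0.106, 0.994, -0.002], [0.994, 0.106, -0.001], [-0.001, -0.002, -1.0]]
force: [-0.5, -0.2, -0.7]
grip_width: 0.0201
grip_force: 24.7
tool d mm [-398.2   15.4   43. ] turn z deg -0.1 | after turn: -398.3 14.4 t 24.225 tcp [0.471  0.2014 0.168 ] w 0.0199 j7 -0.26
```

View pics/w5.png

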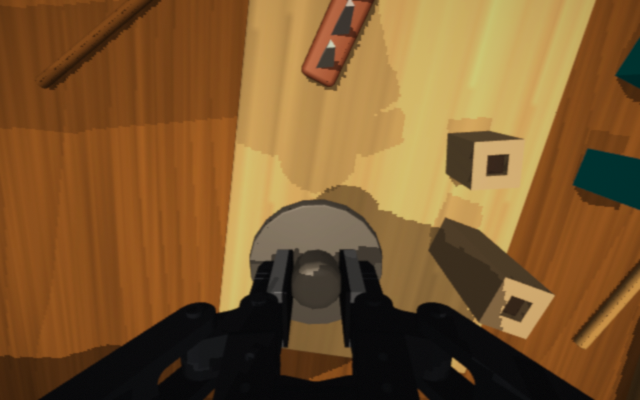

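```bash
python3 - <<'E'
from h import *
s=observe();z=s["tcp_pos"][2];print(s["tcp_pos"])
wpl(318,280,z+.0026,s);wpl(316,261,z-.0164,s)
E
python3 -m creep '{"deltas":[[[-22,1,0],[0,0,0],1],[[-50,2,0],[0,0,0],1],[[-55,2,0],[0,0,0],1],[[-55,2,0],[0,0,0],1],[[-55,2,0],[0,0,0],1],[[-55,2,0],[0,0,0],1],[[-55,2,0],[0,0,0],1],[[-35,2,0],[0,0,0],1],[[-16,0,0],[0,0,0],1],[[0,0,0],[0,0,0],1]]}'; python3 -m creep '{"deltas":[[[0,0,15],[0,0,0],1],[[0,0,10],[0,0,0],1],[[0,0,0],[0,0,0],1],[[0,0,0],[0,0,0],1]]}'>/dev/null;python3 - <<'E'
from h import *
go(.5283,-.193,.1254,6.2)
E
```

```text
[0.47104072 0.2014429  0.16799611]
world [0.4722 0.205  0.1706] shelf [-0.0124  0.4022]
world [0.4715 0.2037 0.1516] shelf [-0.0132  0.401 ]
t: 25.48
tcp_pos: [0.5281, -0.1928, 0.1685]
tool_rot: [[-0.104, 0.995, -0.002], [0.995, 0.104, 0.0], [0.0, -0.002, -1.0]]
force: [0.4, 0.5, -0.2]
grip_width: 0.0196
grip_force: 24.7
tool d mm [-0.9 -0.6 18.9] turn z deg -0.1 | after turn: -0.9 -0.6 t 25.975 tcp [ 0.5288 -0.1921  0.1443] w 0.0198 j7 0.61
```

```bash
python3 -m creep '{"deltas":[[[-2,0,9],[0,0,0],1],[[0,0,4],[0,0,0],1],[[0,0,2],[0,0,0],1],[[0,0,0],[0,0,0],1],[[0,0,0],[0,0,0],1]]}'|egrep 'tcp|force'; for k in 1 2; do python3 -m creep '{"deltas":[[[0,0,1],[0,0,0],1],[[0,0,0],[0,0,0],1]]}'|egrep 'tcp|force';done
```

```text
tcp_pos: [0.529, -0.1945, 0.1294]
force: [-0.1, 0.4, -0.6]
grip_force: 24.7
tcp_pos: [0.5288, -0.1944, 0.1283]
force: [-0.2, -0.7, -1.0]
grip_force: 24.7
tcp_pos: [0.5288, -0.1944, 0.1272]
force: [-0.1, -1.4, -0.5]
grip_force: 24.7
```

Already below the rim level without contact force; continue.

```bash
for k in 1 2 3; do python3 -m creep '{"deltas":[[[0,0,0.7],[0,0,0],1],[[0,0,0],[0,0,0],1]]}'|egrep 'tcp|force: \[';done
```

```text
tcp_pos: [0.5289, -0.1944, 0.1265]
force: [0.0, 0.8, -0.4]
tcp_pos: [0.5288, -0.1944, 0.1258]
force: [0.0, 0.4, -1.2]
tcp_pos: [0.5289, -0.1945, 0.1254]
force: [-2.0, -0.1, 2.4]
```

```bash
python3 -m creep '{"deltas":[[[0,0,0],[0,0,0],0.7],[[0,0,0],[0,0,0],0.5],[[0,0,0],[0,0,0],0.4],[[0,0,-10],[0,0,0],0.4],[[0,0,-40],[0,0,0],0.2],[[0,0,-20],[0,0,0],0.2],[[0,0,0],[0,0,0],0.2]]}'
python3 - <<'E'
from h import *
cv2.imwrite("pics/w6.png",grab_frame("wrist"))
go(.477,.319,.14,-19.5)
E
```

```text
t: 28.72
tcp_pos: [0.5299, -0.1949, 0.1972]
tool_rot: [[-0.105, 0.994, 0.004], [0.994, 0.105, -0.001], [-0.001, 0.004, -1.0]]
force: [-0.9, -0.8, 0.0]
grip_width: 0.0683
grip_force: 0.0
tool d mm [516.1   2.2  55.8] turn z deg 25.6 | after turn: 466.5 -220.7 t 28.775 tcp [ 0.5292 -0.1944  0.1959] w 0.0681 j7 0.58
```

View pics/w6.png

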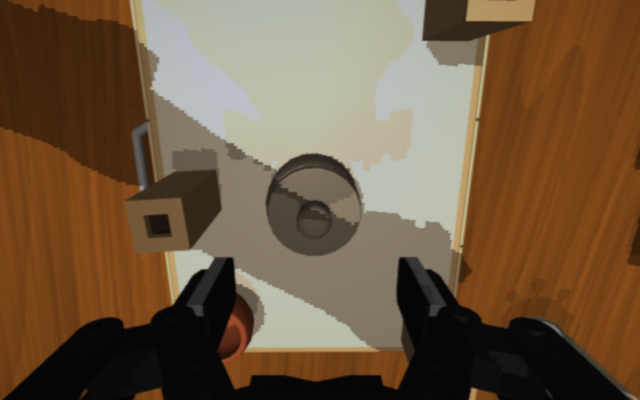

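```bash
python3 -m creep '{"deltas":[[[30,0,0],[0,0,0],0.2],[[55,0,0],[0,0,0],0.2],[[58,0,0],[0,0,0],0.2],[[58,0,0],[0,0,0],0.2],[[58,0,0],[0,0,0],0.2],[[58,0,0],[0,0,0],0.2],[[58,0,0],[0,0,0],0.2],[[58,0,0],[0,0,0],0.2],[[53,1,0],[0,0,0],0.2],[[30,1,20],[0,0,0],0.2]]}' >/dev/null; python3 -m creep '{"deltas":[[[0,0,10],[0,0,8.5],0.2],[[0,0,0],[0,0,8.5],0.2],[[0,0,0],[0,0,8.6],0.2],[[0,0,0],[0,0,0],0.2],[[0,0,0],[0,0,0],0.2]]}'
python3 - <<'E'
from h import *
cv2.imwrite("pics/w7.png",grab_frame("wrist"))
go(.477,.319,.032,-19.5)
E
```

```text
t: 30.65
tcp_pos: [0.4762, 0.3188, 0.1646]
tool_rot: [[0.332, 0.943, -0.001], [0.943, -0.332, -0.001], [-0.001, -0.0, -1.0]]
force: [0.2, 0.2, -0.3]
grip_width: 0.0684
grip_force: 0.0
tool d mm [  0.5   0.7 132.8] turn z deg 0.1 | after turn: 0.5 0.7 t 30.7 tcp [0.4763 0.3188 0.1648] w 0.0681 j7 -0.83
```

View pics/w7.png

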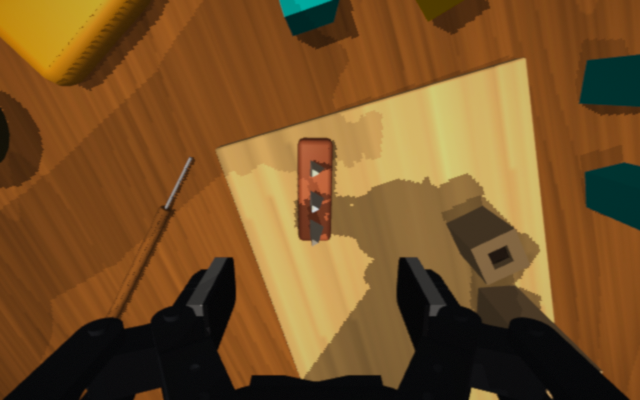

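Run:
```python
from h import *
s=observe()
wpl(315.5,140,.034,s);wpl(315,239,.034,s)
```

```text
world [0.4901 0.3577 0.034 ] shelf [0.0218 0.552 ]
world [0.4641 0.285  0.034 ] shelf [-0.0119  0.4826]
```

```bash
python3 -m creep '{"deltas":[[[1,0,30],[0,0,0],0.2],[[0,0,40],[0,0,0],0.2],[[0,0,35],[0,0,0],0.2],[[0,0,15],[0,0,0],0.2],[[0,0,7],[0,0,0],0.2],[[0,0,3],[0,0,0],0.2],[[0,0,0],[0,0,0],0.2],[[0,0,0],[0,0,0],0.2]]}'; python3 -c "
from h import *
go(.477,.320,.032,-19.5)"
```

```text
t: 31.7
tcp_pos: [0.4773, 0.3202, 0.036]
tool_rot: [[0.335, 0.942, 0.001], [0.942, -0.335, 0.001], [0.001, 0.001, -1.0]]
force: [-0.2, -0.4, -0.1]
grip_width: 0.0684
grip_force: 0.0
tool d mm [-0.3 -0.2  4. ] turn z deg -0.0 | after turn: -0.3 -0.2 t 31.7 tcp [0.4773 0.3202 0.036 ] w 0.0684 j7 -0.75
```

```bash
python3 -m creep '{"deltas":[[[0,0,3],[0,0,0],0.2],[[0,0,0],[0,0,0],0.4],[[0,0,0],[0,0,0],0.55],[[0,0,0],[0,0,0],0.7],[[0,0,0],[0,0,0],0.85],[[0,0,0],[0,0,0],1],[[0,0,0],[0,0,0],1],[[0,0,0],[0,0,0],1],[[0,0,0],[0,0,0],1]]}' 25; python3 -c "
from h import *
go(.477,.320,.032,-19.5)"
```

```text
t: 32.83
tcp_pos: [0.4769, 0.3199, 0.0323]
tool_rot: [[0.335, 0.942, 0.0], [0.942, -0.335, 0.0], [0.0, 0.0, -1.0]]
force: [-0.5, -0.2, 2.5]
grip_width: 0.0254
grip_force: 25.3
tool d mm [0.1 0.1 0.3] turn z deg -0.1 | after turn: 0.1 0.1 t 32.825 tcp [0.4769 0.3199 0.0323] w 0.0254 j7 -0.75
```

```bash
python3 -m creep '{"deltas":[[[0,0,-10],[0,0,0],1],[[0,0,-30],[0,0,0],1],[[0,0,-40],[0,0,0],1],[[0,0,-30],[0,0,0],1],[[0,0,-10],[0,0,0],1],[[0,0,0],[0,0,-6],1],[[0,0,0],[0,0,-7],1],[[0,0,0],[0,0,-7],1],[[0,0,0],[0,0,-5.7],1],[[0,0,0],[0,0,0],1]]}'; python3 -c "
from h import *
place(-.088,.083,.0753,6.2)"
```

```text
t: 34.08
tcp_pos: [0.4764, 0.3194, 0.1513]
tool_rot: [[-0.106, 0.994, -0.001], [0.994, 0.106, -0.001], [-0.001, -0.001, -1.0]]
force: [-1.0, 0.2, -1.4]
grip_width: 0.0253
grip_force: 24.8
tool d mm [-432.6  -91.2   76.5] turn z deg -0.1 | after turn: -432.5 -92.0 t 34.075 tcp [0.4764 0.3194 0.1513] w 0.0253 j7 -0.43
```

```bash
python3 -m creep '{"deltas":[[[-20,-4,0],[0,0,0],1],[[-42,-9,0],[0,0,0],1],[[-48,-10,0],[0,0,0],1],[[-52,-11,0],[0,0,0],1],[[-52,-11,0],[0,0,0],1],[[-52,-11,0],[0,0,0],1],[[-52,-11,0],[0,0,0],1],[[-52,-11,0],[0,0,0],1],[[-40,-8,0],[0,0,0],1],[[-22,-5,0],[0,0,0],1]]}' >/dev/null; python3 -m creep '{"deltas":[[[0,0,15],[0,0,0],1],[[0,0,25],[0,0,0],1],[[0,0,15],[0,0,0],1],[[0,0,5],[0,0,0],1],[[0,0,0],[0,0,0],1],[[0,0,0],[0,0,0],1]]}'; python3 -c "
from h import *
place(-.088,.083,.0753,6.2)"
```

```text
t: 36.08
tcp_pos: [0.433, -0.1194, 0.0927]
tool_rot: [[-0.107, 0.994, 0.001], [0.994, 0.107, -0.0], [-0.0, 0.001, -1.0]]
force: [-0.5, 0.5, -1.0]
grip_width: 0.0254
grip_force: 24.8
tool d mm [-1.  -1.6 17.4] turn z deg -0.0 | after turn: -1.0 -1.6 t 36.075 tcp [ 0.433  -0.1194  0.0927] w 0.0254 j7 0.51
```

```bash
python3 -m creep '{"deltas":[[[0,-1,9],[0,0,0],1],[[0,0,4],[0,0,0],1],[[0,0,1],[0,0,0],1],[[0,0,0],[0,0,0],1],[[0,0,0],[0,0,0],1]]}'|egrep 'tcp|force: \['; for k in 1 2 3 4; do python3 -m creep '{"deltas":[[[0,0,0.7],[0,0,0],1],[[0,0,0],[0,0,0],1]]}'|egrep 'tcp|force: \[';done
```

```text
tcp_pos: [0.4317, -0.1196, 0.0783]
force: [1.3, -0.6, -1.5]
tcp_pos: [0.4316, -0.1195, 0.0775]
force: [0.1, -0.2, -0.7]
tcp_pos: [0.4316, -0.1195, 0.0768]
force: [-0.8, 0.5, -1.0]
tcp_pos: [0.4316, -0.1195, 0.076]
force: [-0.4, -1.0, -0.9]
tcp_pos: [0.4316, -0.1195, 0.0753]
force: [-1.6, 0.8, -1.0]
```

```bash
for k in 1 2; do python3 -m creep '{"deltas":[[[0,0,0.5],[0,0,0],1],[[0,0,0],[0,0,0],1]]}'|egrep 'tcp|force: \[';done
```

```text
tcp_pos: [0.4316, -0.1195, 0.0752]
force: [-2.2, -0.2, 6.5]
tcp_pos: [0.4316, -0.1195, 0.0752]
force: [-4.7, 0.6, 14.7]
```

```bash
python3 -m creep '{"deltas":[[[0,0,-0.5],[0,0,0],0.7],[[0,0,0],[0,0,0],0.5],[[0,0,0],[0,0,0],0.4],[[0,0,-10],[0,0,0],0.4],[[0,0,-30],[0,0,0],0.4],[[0,0,-50],[0,0,0],0.4],[[30,-20,-20],[0,0,0],0.4],[[50,0,-10],[0,0,0],0.4],[[50,0,0],[0,0,0],0.4],[[0,0,0],[0,0,0],0.4]]}'
python3 - <<'E'
from h import *
a=grab_frame("top")[150:275,200:505];b=grab_frame("scene")[80:300,140:460]
cv2.imwrite("pics/f.png",np.vstack([cv2.resize(a,(700,287),interpolation=2),cv2.resize(b,(455,313),interpolation=2)[:, :].copy() if 0 else cv2.copyMakeBorder(cv2.resize(b,(455,313),interpolation=2),0,0,0,245,0)]))
E
```

```text
t: 39.45
tcp_pos: [0.3976, 0.0107, 0.1956]
tool_rot: [[-0.113, 0.994, 0.001], [0.994, 0.113, 0.001], [0.001, 0.001, -1.0]]
force: [0.3, -0.8, 0.9]
grip_width: 0.0513
grip_force: 0.0
```

View pics/f.png

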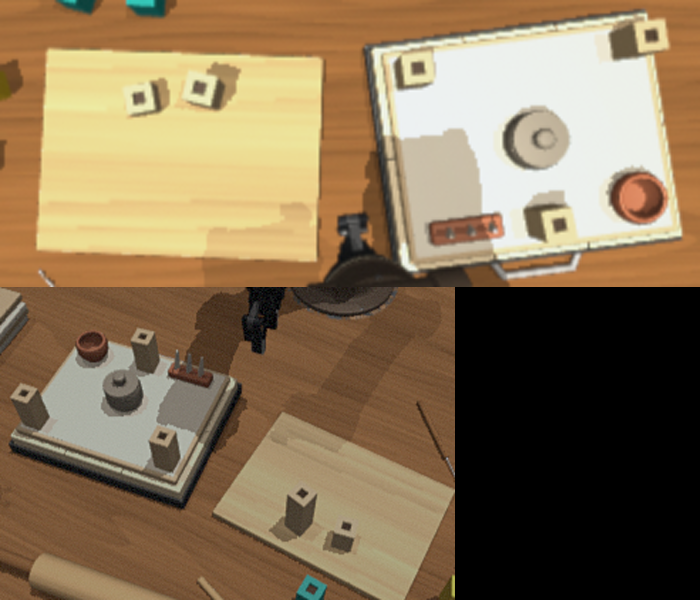

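The picture shows both posts in the back corners, the jar with its lid seated in the middle, and the cone pack on the front edge left of the front post. Everything else stands where it was.

```bash
python3 -c "
from workcell import *
print(finish_job())"
```

```text
the job is handed in; nothing more can be done
None
```

The kiln shelf is loaded and the job handed in at about 39 s of the 118 s allowed. In the last pictures the posts, lidded jar and cone pack all stand where asked and nothing else looks moved; no verdict came back.

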